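# Hook the sample tray out of the shelf and press the plum block home

## Robot

A 6-joint arm with a two-finger parallel gripper is mounted at the origin on the work surface. World frame = base frame: x ahead of the robot, y to its left, z up, the work surface at z = 0. Lengths are in mm, angles in rad, forces in N, time in s.
With the tool pointing down it reaches from about 325 to 900 mm from the base axis. Payload 6.1 kg.
Tool frame: the origin (TCP) lies midway between the tips of the shut fingers; the grasp point (between the pads) lies 19 mm behind it (robot.hold_point_z is the distance from the TCP to the grasp point, in mm); z points along the fingers, y is the direction in which the jaws open and shut (so a half turn about z gives the same grasp; the last joint's range is limited). The gripper opens to 85 mm and grips with 20 to 120 N. Pads are 22 mm wide; open, the fingers measure 114 mm over their backs; the gripper's body (76 mm by 85 mm) begins 54 mm behind the grasp point. The pads swing forward as they close: fully open they stand 13 mm farther back than shut.
Start: joints at [-1.357, 0.22, 1.526, -0, 1.395, -0.126], TCP at [208.304, -589.258, 191.5] pointing down, gripper open.
Joint ranges: [-2.98, 2.98], [-0.91, 2.08], [0.09, 2.57], [-1.24, 4.39], [0.2, 2.65], [-2.68, 2.68]. Speed limits (rad/s): [2.57, 2.57, 3.01, 3.14, 3.14, 3.14].

## Interface

Orientations are given as [roll, pitch, yaw] about the fixed x, y, z axes, in that order (R = Rz(yaw) Ry(pitch) Rx(roll)).
In Python, from bench import monitor, camera, job, robot gives the robot as it stands.
- The arm moves only by the tool move_arm, never from a script. Its argument "plan" is a list of rows, each a list of 2 entries, a list of its own where there are three numbers: the shift along the world's x, y, z in mm, then the turn about the world's z in rad. In form: [[[x, y, z], spin], ...]. A call has 1 to 5 rows; each row is the pose to reach, as a shift and turn from the pose commanded when the call began; what a row does not reach only later rows make up. A row lasts 1/8 s, in which the tool goes at most 62.5 mm and 10.7 degrees, less where a joint would pass 70% of its speed; a pose out of reach is approached as far as the arm can. A call with a gripper value outside its range is refused whole. "claw" is the finger opening in mm, from 0 to 85.4, set as the call begins (left out, the last holds). The fingers move at their own pace and stop on an object; "squeeze" is the grip in N (left out, the last holds). Time passes only in rows, so rows that repeat a pose let the fingers close. It gives the time, the measured TCP pose, the force and the opening at its end, in the units of the state.
- monitor.get_state(): the state, without advancing time (a new reading comes with each control period).
- camera(name): name is "side" or "top" or "wrist"; returns a dict with "img" (480x640x3 uint8, red, green, blue), "fx", "fy", "cx", "cy" (pixels), "dist_coeffs" ([k1, k2, p1, p2, k3] as OpenCV has them; the pictures are not rectified), "R" (3x3) and "t" (3): a world point X has camera coordinates R X + t; the wrist camera has in their place "hand_eye" (4x4, takes a point from camera to tool coordinates, whose origin is the TCP and whose axes are the flange's). Camera axes: x right, y down, z forward; pixel columns grow to the right and rows downward; lengths in mm; the calibration is good to about 2 mm. A picture is of the moment at which its call begins: read the wrist's pose just before it. There is no depth.
- job.finish_job(): hands the job in, once; it reports no verdict.
The state is a dict: "clock": time; "qpos": joint angles; "joint_vel": joint speeds; "tau": joint torques, N m; "eef_pos": TCP position; "orientation": TCP orientation; "force": force on the tool from outside, world axes, zero at the start; "moment": the same for the moment, N m; "width": finger opening in mm.
Only numpy, scipy, OpenCV 4.12 (cv2) and the standard library are available. Lean on these libraries where they do the work, as an engineer would, in place of code of your own. Each camera call takes 0.05 s, during which the arm holds its last target. There are 200 camera calls.

## Task

With the pull hook, catch the front lip of the sample tray standing deep in the wire shelf and drag the tray along the desk until at least its front half stands clear of the shelf, then put the hook down on the desk, clear of the tray. Take the plum block standing on edge in the block file and press it, plum side up, flush into the empty front pocket of the tray. Leave the two other blocks standing in the file and the glass tumbler where they are, and do not touch the tray with the gripper while it is still in the shelf.

Things in the scene. Friction and masses are not known exactly. Their poses are not given: they have to be found in the camera images.
- shelf: fixed grey wire desk shelf, no floor: what it holds stands on the desk. 250 mm wide (y), 310 deep (x), wire roof 120 to 131 mm up. 12 mm corner posts; low rails (26 mm high) along sides and back, 238 mm apart; front open. Origin at the middle of its footprint; x from the open front to the back, z up. The front faces the robot's right (world -y) within 9 degrees
- shelf_front (a point): middle of the open front edge of the shelf at desk level, 155 mm before the shelf's origin; axes as the shelf's
- tray: loose wooden tray on the desk in the shelf, about 0.6 kg, 150 mm deep (x), 175 wide (y). Deck 30 mm up with two rows of three pockets: five filled flush (navy, mint, brick, slate, sand; part of it), front middle empty. A lip 5 mm thick, top 40 mm up, runs along the front, at first 70 to 130 mm inside the shelf; inner face at x = -70. Origin at centre of underside; x from lip to back
- tray_lip (a point): middle of the top edge of the front lip: 72.5 mm before the tray's origin, 40 mm above its underside
- tray_pocket (a point): centre of the empty pocket's mouth, at deck height (x = -34.8 mm, 30 mm above the tray's underside). The pocket is 62.6 mm long (tray x), 46.6 wide (tray y), 18 deep, flat-floored, 1.5 mm bevel round the mouth; its front wall is at tray x = -66.1 mm
- hook: loose pull hook, 0.17 kg: wooden handle 110 mm long (x), 26 wide (y), 40 high, flat underside; an 8 mm steel rod runs on from its front, axis 28 mm up, and at x = 235 turns straight down to end 1 mm above underside level. It starts standing on the handle, tip down, pointing roughly to the shelf. Origin at centre of handle's underside, x to the tip; balances near x = 55
- hook_grip (a point): middle of the handle, 20 mm above the origin
- hook_tip (a point): lowest point of the hook's tip: x = 235 mm, 1 mm above the level of the handle's underside
- file: fixed dark wooden block file on the desk, 192 x 64 mm, three slots 62 mm apart along its x; slot floors 8 mm, ribs beside them 24 mm, end ledges 18 mm above the desk. Each slot holds one block standing on a 44 mm edge, coloured face to the file's +x (away from the robot). Origin at the centre of its underside
- block_plum: loose sample block, 18 mm thick (x), 44 wide (y), 60 tall (z) as it stands in the file, about 45 g, white with a dark plum layer, 6 mm deep, as its +x face. Origin at the centre of the end it stands on, z up as it stands. Which slot it stands in varies
- plum_face (a point): centre of the plum face: 9 mm along x and 30 mm along z from the block's origin
- block_mustard: loose block of the same size with a mustard yellow face, a bystander in the file
- block_green: loose block of the same size with a dark green face, a bystander in the file
- tumbler: loose drinking glass, 68 mm wide, 100 mm tall, a bystander standing on the desk beyond the work (world x above 0.7); origin at the centre of its underside. The rest of the desk around the work is bare
There are look-alikes about, which are no part of the job. What is shaped like the block_plum but red is not meant. There is more than one size of the tray; the job needs the larger.

How it is judged (in metres and radians):
On the way, in this order (a step that is already met when the one before it is completed fails the run):
1. the hook's tip reaches down behind the tray's front lip (x of hook_tip in the frame of tray between -0.07 and 0 m and y of hook_tip in the frame of tray between -0.0875 and 0.0875 m and z of hook_tip in the frame of tray below 0.037 m), for 0.1 s.
2. with the hook behind its lip, the tray has come out until its lip is at least 75 mm in front of the shelf's front edge (all of step 1 and x of tray_lip in the frame of shelf_front below -0.075 m), for 0.1 s.
At the end, for the whole second after the job is handed in: Tray flat on the desk, lip 70 mm or more out of the shelf; plum block plum side up in the pocket, at most 2 mm proud, within 4 mm of its centre; hook on the desk, off the tray; other blocks upright within 10 mm, tumbler upright within 30 mm of their starts; all released, at rest (x of tray_lip in the frame of shelf_front below -0.07 m and angle between tray's own z axis and vertical below 0.04 rad and horizontal distance between plum_face and tray_pocket below 0.004 m and z of plum_face in the frame of tray between 0.027 and 0.032 m and angle between block_plum's own x axis and vertical below 0.06 rad and height (world z) of hook below 0.03 m and height (world z) of hook_tip below 0.035 m and contact force between hook and tray below 0.05 N and linear speed of each of hook, tray, block_plum below 0.02 m/s and angle between each of block_mustard, block_green, tumbler's own z axis and vertical below 0.15 rad and distance of each of block_mustard, block_green from where it was at the start of the episode below 0.01 m and distance of tumbler from where it was at the start of the episode below 0.03 m); the robot touches nothing.
It fails at once if the gripper touches the tray while its lip is still inside the shelf or less than 60 mm out (x of tray_lip in the frame of shelf_front above -0.06 m and contact force between the fingers and tray above 1 N).
It fails at once if the tray is tipped by more than 0.25 rad (angle between tray's own z axis and vertical above 0.25 rad).
It fails at once if the mustard or green block is pulled out or knocked over (moved more than 20 mm) (distance of any of block_mustard, block_green from where it was at the start of the episode above 0.02 m).
It fails at once if the tumbler is knocked over (angle between tumbler's own z axis and vertical above 0.5 rad).
It also fails if it takes over 72 s, if anything falls off the work surface, if the arm or the gripper's body presses on something with over 40 N, if the wrist force passes 120 N, or if a joint passes its speed limit or range.

## Working session

There is one attempt and no reset: what is moved stays moved. The work goes in short steps, Python scripts to look and compute and a tool call to move; the robot and the scene stay as the last step left them, time stands still between calls to the robot, and variables do not carry over. Pictures are saved under pics/ and viewed, about 8 in all and at most 12, crops included, and the job is handed in when it is done.

Besides the shell and the picture viewer there is one more tool, called after ">>>" as name([rows], argument=value, ...), one row to a line, values as JSON. move_arm: Moves the arm, as the interface text tells. Its arguments: {"type":"object","properties":{"plan":{"type":"array"},"claw":{"type":"number"},"squeeze":{"type":"number"}},"required":["plan"]}

```bash
mkdir -p pics; ls; cat > h.py <<'E'
import numpy as np, cv2, pickle
from bench import monitor, camera, job, robot
from scipy.spatial.transform import Rotation as Ro
def cap(name, save):
    s=monitor.get_state(); c=camera(name); c=dict(c)
    if name=='wrist':
        T=np.eye(4); T[:3,:3]=Ro.from_euler('xyz',s['orientation']).as_matrix(); T[:3,3]=s['eef_pos']
        W=np.linalg.inv(T@np.array(c['hand_eye'])); c['R']=W[:3,:3]; c['t']=W[:3,3]
    pickle.dump(c,open(f'pics/{save}.pkl','wb')); cv2.imwrite(f'pics/{save}.png',c['img'][:,:,::-1]); return c
def load(s): return pickle.load(open(f'pics/{s}.pkl','rb'))
def K(c): return np.array([[c['fx'],0,c['cx']],[0,c['fy'],c['cy']],[0,0,1.]])
def ray(c,p):
    n=cv2.undistortPoints(np.array([[p]],float),K(c),np.array(c['dist_coeffs'],float))[0,0]
    R=np.array(c['R']);t=np.array(c['t']).ravel()
    return -R.T@t, R.T@np.array([n[0],n[1],1.])
def onz(c,p,z):
    o,d=ray(c,p); return o+d*(z-o[2])/d[2]
def tri(obs):
    A=np.zeros((3,3));b=np.zeros(3);L=[]
    for c,p in obs:
        o,d=ray(c,p);d=d/np.linalg.norm(d);P=np.eye(3)-np.outer(d,d);A+=P;b+=P@o;L.append((o,P))
    X=np.linalg.solve(A,b); return X,[np.linalg.norm(P@(X-o)) for o,P in L]
def proj(c,X):
    return cv2.projectPoints(np.array(X,float).reshape(-1,1,3),cv2.Rodrigues(np.array(c['R'],float))[0],np.array(c['t'],float),K(c),np.array(c['dist_coeffs'],float))[0][:,0]
def crop(c,x0,y0,x1,y1,f,save): cv2.imwrite(f'pics/{save}.png',cv2.resize(c['img'][y0:y1,x0:x1,::-1],None,fx=f,fy=f,interpolation=cv2.INTER_CUBIC))
E
python3 - <<'E'
from h import *
for n in ['side','top','wrist']:
    c=cap(n,n+'0'); print(n,c['fx'],c['dist_coeffs'],-np.array(c['R']).T@np.array(c['t']).ravel())
print(monitor.get_state(), robot.hold_point_z)
E
```

```text
pics
side 596.7091972097036 [-0.04967985  0.          0.          0.          0.        ] [  533.5986298  -1049.83642356   842.87091397]
top 511.7486243004128 [0.0057225 0.        0.        0.        0.       ] [ 472.88821297   12.09809656 1211.94406338]
wrist 358.2791701170496 [-0.04978951  0.          0.          0.          0.        ] [ 286.71802261 -561.97609693  372.69744286]
{'clock': 0.15, 'qpos': array([-1.35708346e+00,  2.21070854e-01,  1.52739009e+00,  9.90301319e-06,
        1.39469623e+00, -1.26099578e-01]), 'joint_vel': array([-0.00083323, -0.00177429, -0.00317118, -0.00057995, -0.00106571,
       -0.00017505]), 'tau': array([-1.86111145e-03, -4.97485471e+01, -3.89903104e+01, -5.22532919e-04,
        7.17265037e-03, -1.23280347e-05]), 'eef_pos': array([ 208.20221505, -588.7224958 ,  190.61244313]), 'orientation': array([-3.14004178e+00, -2.06432494e-04,  3.39810546e-01]), 'force': array([-0.29980508, -0.75339443, -1.30727988]), 'moment': array([ 0.01995245, -0.00291394, -0.02540969]), 'width': 85.37002120506347} 18.700000000000003
```

View pics/top0.png

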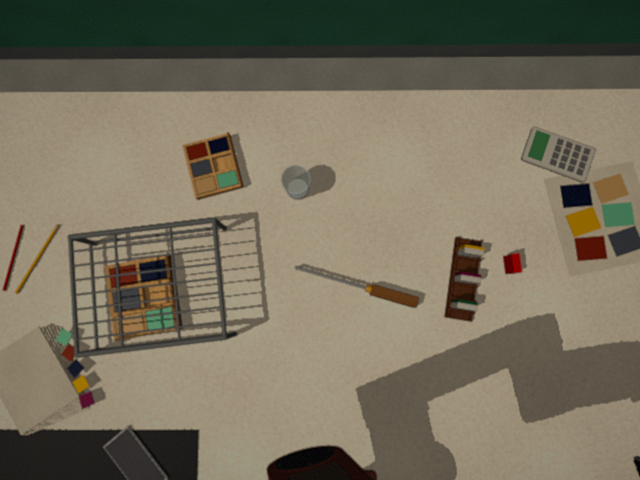

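View pics/side0.png

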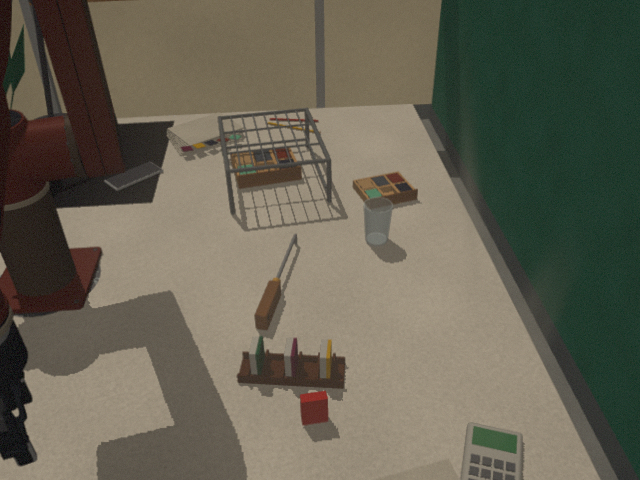

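The overhead picture shows the shelf at (70–235, 220–355) with the tray inside, its lip near x=178. The hook runs from tip (297,267) to handle end (418,300), and the file is at (465,278). Its blocks are mustard (470,248), plum (467,278) and green (463,304). The loose red block at (513,262) is not meant, nor is the smaller tray at (213,165). The tumbler is at (296,182). I'll enlarge to confirm.

```bash
python3 - <<'E'
from h import *
t=load('top0');s=load('side0')
a=cv2.resize(t['img'][210:365,60:270],None,fx=3.8,fy=3.8,interpolation=cv2.INTER_CUBIC)[:,:798]
b=cv2.resize(s['img'][225:435,210:370],None,fx=2.8,fy=2.8,interpolation=cv2.INTER_CUBIC)
c=cv2.resize(t['img'][225:330,285:525],None,fx=3.3,fy=3.3,interpolation=cv2.INTER_CUBIC)
cv2.imwrite('pics/ca.png',a[:,:,::-1]);
d=np.zeros((600,800,3),np.uint8); d[:346,:792]=c[:346]
cv2.imwrite('pics/cb.png',c[:,:,::-1])
e=cv2.resize(s['img'][105:215,205:345],None,fx=2.5,fy=2.5,interpolation=cv2.INTER_CUBIC)
m=np.zeros((590,800,3),np.uint8); m[:588,:448]=b; m[:275,450:800]=e
cv2.imwrite('pics/cs.png',m[:,:,::-1])
E
```

```text
(no output)
```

View pics/ca.png

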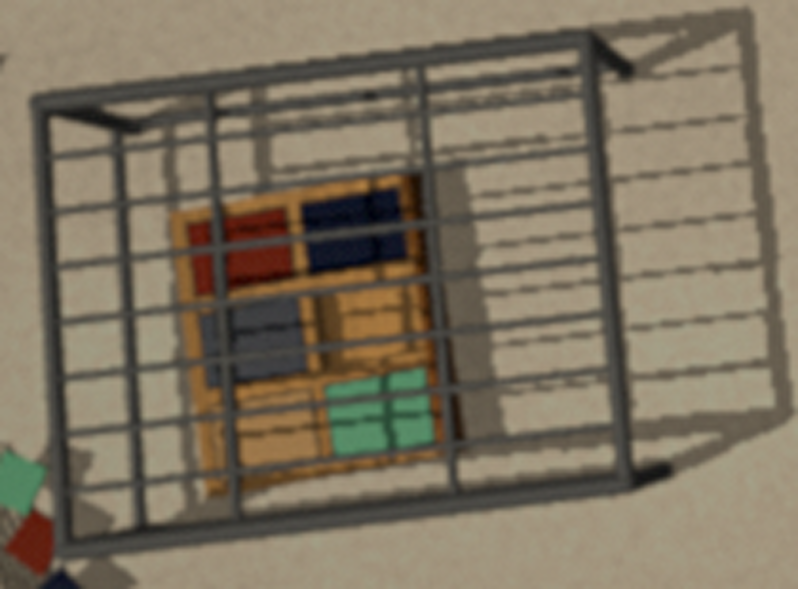

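View pics/cb.png

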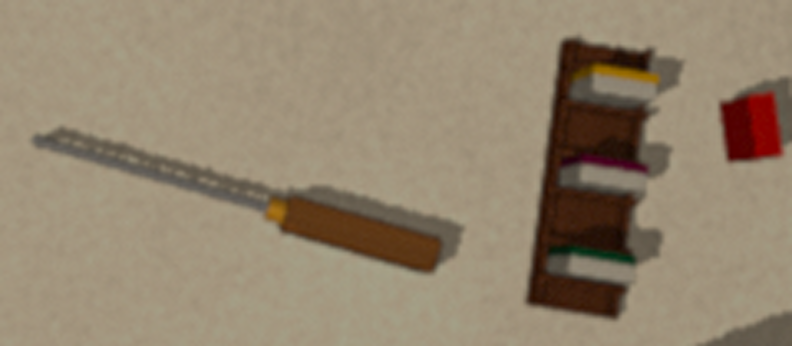

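View pics/cs.png

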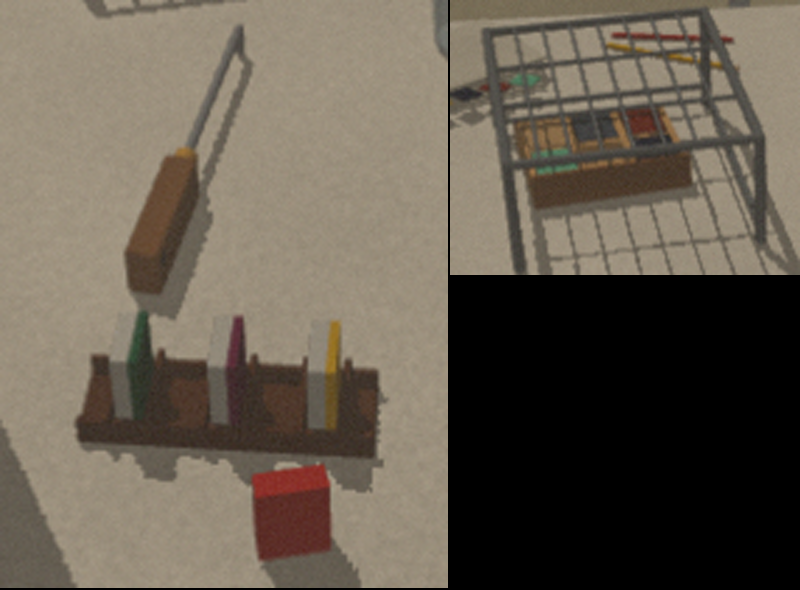

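The enlarged crops settle which block is meant. The plum block is in the middle slot, at cb (603,165) / cs (235,370). Mustard is at cb (617,75), green at (590,255). The red block at cb (752,125) is loose on the desk and is not wanted. The larger tray is the one in the shelf. Now I'll measure.

```bash
python3 - <<'E'
from h import *
np.set_printoptions(precision=1,suppress=True)
t=load('top0');s=load('side0')
A=lambda u,v:((u+.5)/3.8-.5+60,(v+.5)/3.8-.5+210)
B=lambda u,v:((u+.5)/3.3-.5+285,(v+.5)/3.3-.5+225)
S=lambda u,v:((u+.5)/2.8-.5+210,(v+.5)/2.8-.5+225)
E=lambda u,v:((u-450+.5)/2.5-.5+205,(v+.5)/2.5-.5+105)
def two(n,a,b,z): 
    X,r=tri([(t,a),(s,b)]); print(n,X,np.array(r),'top@z',z,onz(t,a,z)[:2],'side@z',onz(s,b,z)[:2])
two('shelf front roof +x',A(592,33),E(762,136),131)
two('shelf front roof -x',A(632,489),E(503,163),131)
print('back roof',onz(t,A(33,97),131),onz(t,A(60,556),131))
two('lip +x',A(418,176),E(688,152),40)
two('lip -x',A(461,452),E(530,177),40)
two('pocket fr? ',A(172,213),E(668,110),30)
two('tip elbow',B(36,139),S(238,27),32)
two('handle back +x',B(442,237),S(163,250),40)
two('handle back -x',B(431,271),S(128,253),40)
two('handle front',B(285,197),S(197,155),40)
two('plum top +x,l',B(566,155),S(233,318),68)
two('plum top +x,r',B(648,163),S(243,318),68)
print('plum top line z68',onz(t,B(566,156),68),onz(t,B(648,165),68))
print('plum lo corners', onz(t,B(560,182),68),onz(t,B(642,193),68))
print('mustard', onz(t,B(577,65),68),onz(t,B(660,72),68)); print('green', onz(t,B(552,247),68),onz(t,B(636,255),68))
print('file corners z18',onz(t,B(563,40),18),onz(t,B(651,50),18),onz(t,B(528,303),18),onz(t,B(618,317),18))
E
```

```text
shelf front roof +x [655.2 245.  130.8] [0.7 0.7] top@z 131 [655.8 245. ] side@z [654.5 244.5]
shelf front roof -x [402.4 216.4 132.3] [0.5 0.5] top@z 131 [402.8 216.7] side@z [401.7 218.7]
back roof [620.1 559.1 131. ] [367.2 528.5 131. ]
lip +x [584.  365.2  49.7] [1.3 1.3] top@z 40 [583.6 368.1] side@z [586.  382.8]
lip -x [417.6 334.2  47.6] [1.4 1.4] top@z 40 [418.6 336.3] side@z [415.  347.3]
pocket fr?  [566.4 526.5  17. ] [3.2 3.2] top@z 30 [562.2 520.7] side@z [569.1 502.2]
tip elbow [557.6  78.2  29.4] [1.2 1.2] top@z 32 [558.6  78.1] side@z [556.4  74.4]
handle back +x [ 490.7 -201.2   45.2] [0.8 0.8] top@z 40 [ 490.  -202.2] side@z [ 491.2 -195.6]
handle back -x [ 466.8 -194.3   38.2] [0. 0.] top@z 40 [ 466.9 -194. ] side@z [ 467.  -196.2]
handle front [517.7 -94.7  39.1] [0.1 0.1] top@z 40 [517.6 -94.7] side@z [517.8 -95.8]
plum top +x,l [ 540.8 -284.3   59.7] [4.3 4.3] top@z 68 [ 544.5 -282. ] side@z [ 536.5 -292.8]
plum top +x,r [ 539.8 -326.6  101.8] [2.7 2.7] top@z 68 [ 539.1 -336.9] side@z [ 542.9 -293.4]
plum top line z68 [ 543.9 -282.    68. ] [ 537.7 -336.9   68. ]
plum lo corners [ 526.4 -277.3   68. ] [ 518.9 -332.1   68. ]
mustard [ 605.7 -291.7   68. ] [ 600.8 -347.6   68. ]
green [ 482.9 -270.5   68. ] [ 477.5 -326.4   68. ]
file corners z18 [ 629.4 -295.7   18. ] [ 622.1 -357.7   18. ] [ 444.6 -264.8   18. ] [ 434.9 -326.9   18. ]
```

>>> move_arm([
  [[29,45,0],0.1],
  [[58,91,0],0.19],
  [[86,136,-10],0.29],
  [[115,182,-20],0.38],
  [[144,227,-30],0.475],
])

```text
clock: 0.78
eef_pos: [352.9, -360.6, 161.1]
orientation: [3.142, -0.0, 0.818]
force: [0.9, -0.1, 0.1]
width: 85.1
```

>>> move_arm([
  [[29,45,0],0.1],
  [[58,91,-10],0.19],
  [[86,136,-20],0.29],
  [[115,182,-30],0.38],
  [[144,227,-40],0.475],
])

```text
clock: 1.4
eef_pos: [496.9, -133.6, 121.2]
orientation: [3.141, 0.0, 1.293]
force: [0.9, 0.1, 1.3]
width: 85.4
```

>>> move_arm([
  [[0,0,0],0],
  [[0,0,0],0],
])

```text
clock: 1.65
eef_pos: [496.1, -135.2, 121.3]
orientation: [-3.141, 0.0, 1.29]
force: [0.4, -0.2, 0.6]
width: 85.6
```

```bash
python3 - <<'E'
from h import *
c=cap('wrist','w1'); s=monitor.get_state(); print(s['clock'],s['eef_pos'],s['orientation'],s['force'])
u=np.array([.278,.961]);o=np.array([493.8,-145.1])
P=[[*(o+a*u+b*np.array([-.961,.278])),z] for a,b,z in [(-55,13,40),(-55,-13,40),(55,13,40),(55,-13,40),(235,0,28)]]
im=c['img'][:,:,::-1].copy()
for p in proj(c,P): cv2.drawMarker(im,tuple(int(v) for v in p),(0,0,255),0,8)
cv2.imwrite('pics/w1o.png',im)
E
```

```text
1.7 [ 496.00119409 -135.83396301  121.49995872] [-3.14139069e+00  3.90097572e-04  1.28904503e+00] [-0.11060511 -0.2847533  -0.26186924]
```

View pics/w1o.png

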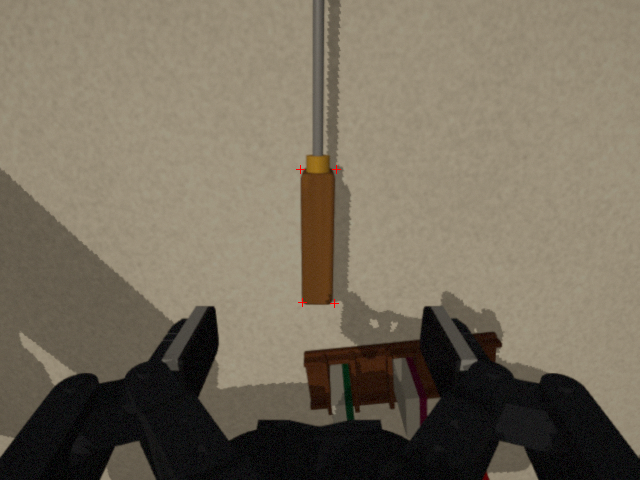

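The wrist picture shows the handle at (318,235) with its corners within 2 px of my predicted marks, so the pose is confirmed. I'll go down and grip.

>>> move_arm([
  [[0,0,-45],0],
  [[0,0,-85],0],
  [[0,0,-108],0],
  [[0,0,-113],0],
  [[0,0,-113],0],
])

```text
clock: 2.33
eef_pos: [496.4, -136.3, 9.2]
orientation: [3.141, 0.0, 1.288]
force: [0.5, 0.1, 0.8]
width: 85.1
```

>>> move_arm([
  [[0,0,0],0],
  [[0,0,0],0],
  [[0,0,0],0],
  [[0,0,0],0],
  [[0,0,0],0],
], claw=10, squeeze=60)

```text
clock: 2.95
eef_pos: [496.3, -135.2, 8.5]
orientation: [3.142, -0.0, 1.29]
force: [0.3, 0.5, -0.3]
width: 9.7
```

>>> move_arm([
  [[0,0,0],0],
  [[0,0,0],0],
  [[0,0,20],0],
  [[0,0,40],0],
  [[0,0,50],0],
])

```text
clock: 3.58
eef_pos: [497.0, -135.5, 59.6]
orientation: [3.14, 0.0, 1.29]
force: [0.4, 0.0, -0.2]
width: 9.9
```

Width 9.7 is too narrow for a 26 mm handle. I'll look.

```bash
python3 - <<'E'
from h import *
a=cap('wrist','w2');b=cap('side','s2'); 
im=np.zeros((480,800,3),np.uint8); im[:480,:400]=cv2.resize(a['img'],(400,300))[:300] if 0 else 0
im[:300,:400]=cv2.resize(a['img'],(400,300)); im[:480,400:]=cv2.resize(b['img'][200:380,200:350],(400,480))
cv2.imwrite('pics/m2.png',im[:,:,::-1]); print(monitor.get_state()['width'])
E
```

```text
9.781779398167497
```

View pics/m2.png

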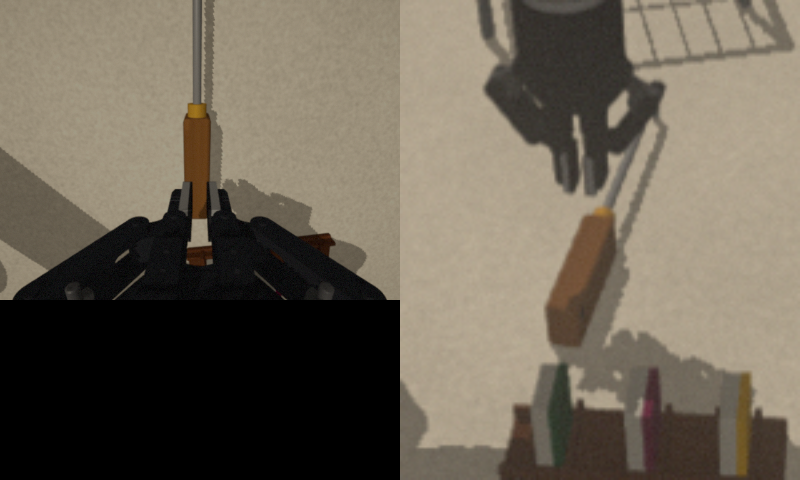

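```bash
python3 - <<'E'
from h import *
np.set_printoptions(precision=1,suppress=True)
s=monitor.get_state();print(s['eef_pos'])
b=load('s2');w=load('w2');t=load('top0')
P=[s['eef_pos'],[0,0,0]]; X=np.array(s['eef_pos']); R=Ro.from_euler('xyz',s['orientation']).as_matrix()
print('side TCP',proj(b,[X,X-R[:,2]*30]),'wrist TCP',proj(w,[X,X-R[:,2]*30]))
# tips seen in side crop
f=lambda u,v:(200+(u-400)/400*150,200+v/480*180)
print('seen tips side',f(570,190),f(592,193),'wrist seen',(186*1.6,184*1.6),(214*1.6,184*1.6))
print('tip tri',tri([(b,f(581,192)),(w,(200*1.6,184*1.6))]))
# handle now
print('handle back -x top@40 side',onz(b,f(549,310),40),onz(b,f(582,312),40), 'front',onz(b,f(615,222),40))
print('handle back wrist', onz(w,(300,218*1.6),40),onz(w,(336,218*1.6),40),onz(w,(293,113*1.6),40),onz(w,(336,113*1.6),40))
print(np.array(w['hand_eye']))
E
```

```text
[ 497.2 -135.7   59.6]
side TCP [[269.8 286. ]
 [268.8 274.5]] wrist TCP [[317.7 271.7]
 [317.5 297.7]]
seen tips side (263.75, 271.25) (272.0, 272.375) wrist seen (297.6, 294.40000000000003) (342.40000000000003, 294.40000000000003)
tip tri (array([ 497.4, -132.4,   93.2]), [np.float64(1.842217491375915), np.float64(1.8422174913758491)])
handle back -x top@40 side [ 467.9 -199.7   40. ] [ 491.8 -204.1   40. ] front [ 518.7 -106.2   40. ]
handle back wrist [ 467.7 -195.1   40. ] [ 490.8 -201.8   40. ] [496.8 -86.4  40. ] [520.2 -93.1  40. ]
[[   0.    -0.9   -0.3   82.2]
 [   1.     0.     0.     0.9]
 [   0.    -0.3    0.9 -182.2]
 [   0.     0.     0.     1. ]]
```

By triangulation the fingertips really sit about 30 mm higher than the reported TCP: tips at z≈93 with TCP at 60, and two cameras agree. That also explains why the fingers closed over air above the 40 mm handle. I'll reopen and go lower, watching the force.

>>> move_arm([
  [[0,0,0],0],
  [[0,0,0],0],
  [[0,0,0],0],
  [[0,0,-25],0],
  [[0,0,-51],0],
], claw=60)

```text
clock: 4.3
eef_pos: [496.7, -135.4, 7.1]
orientation: [3.141, 0.0, 1.29]
force: [0.7, -0.1, -1.0]
width: 60.4
```

>>> move_arm([
  [[0,0,-6],0],
  [[0,0,-12],0],
  [[0,0,-12],0],
])

```text
clock: 4.68
eef_pos: [496.6, -135.4, -4.2]
orientation: [3.141, 0.0, 1.29]
force: [-0.8, 0.9, -0.5]
width: 60.1
```

>>> move_arm([
  [[0,0,-5],0],
  [[0,0,-10],0],
  [[0,0,-10],0],
])

```text
clock: 5.05
eef_pos: [495.9, -135.1, -14.9]
orientation: [-3.141, -0.0, 1.29]
force: [-0.6, -0.3, 0.0]
width: 60.2
```

>>> move_arm([
  [[0,0,0],0],
  [[0,0,0],0],
  [[0,0,0],0],
  [[0,0,0],0],
  [[0,0,0],0],
], claw=10, squeeze=60)

```text
clock: 5.68
eef_pos: [496.6, -135.4, -14.1]
orientation: [3.141, 0.0, 1.29]
force: [-0.7, -0.0, 3.5]
width: 24.4
```

Gripped at width 24.4. I'll lift, turn, and stage in front of the shelf.

>>> move_arm([
  [[0,0,25],0],
  [[0,0,50],0],
  [[17,40,50],0.14],
  [[34,80,50],0.28],
  [[50.6,119.6,50],0.41],
])

```text
clock: 6.3
eef_pos: [546.7, -14.5, 34.9]
orientation: [-3.141, -0.0, 1.704]
force: [0.5, -0.8, -1.3]
width: 24.4
```

>>> move_arm([
  [[0,0,0],0],
  [[0,0,0],0],
])

```text
clock: 6.55
eef_pos: [546.1, -15.7, 34.7]
orientation: [-3.14, -0.0, 1.699]
force: [1.1, -0.1, -1.4]
width: 24.5
```

```bash
python3 - <<'E'
from h import *
s=monitor.get_state();print(s['eef_pos'],s['orientation'],s['width'],s['force'])
a=cap('top','t3');b=cap('side','s3');w=cap('wrist','w3')
X=np.array(s['eef_pos']);d=np.array([np.cos(s['orientation'][2]),np.sin(s['orientation'][2])])
tip=np.array([*(X[:2]+225*d),51]);elb=tip+[0,0,27]
v=np.array([-.155,.988]); L=np.array([501,352.]);n=np.array([.988,.155])
pk=[[*(L+v*f+n*g),30] for f in (8.9,71.5) for g in (-23,23)]
print('tip,elbow pred top',proj(a,[tip,elb]),'side',proj(b,[tip,elb]))
def mk(c,P):
    im=c['img'][:,:,::-1].copy()
    for p in proj(c,P): im[int(round(p[1])),int(round(p[0]))]=(255,0,255)
    return im
A=mk(a,[tip,elb]+pk);B=mk(b,[tip,elb]+pk);W=mk(w,[tip,elb]+pk)
m=np.zeros((600,800,3),np.uint8)
m[:300,:400]=cv2.resize(A[215:365,60:260],(400,300)); m[:300,400:]=cv2.resize(B[100:250,200:400],(400,300)); m[300:,:400]=cv2.resize(W,(400,300))
m[300:,400:]=cv2.resize(B[190:340,200:400],(400,300))
cv2.imwrite('pics/m3.png',m)
E
```

```text
[546.06018492 -15.7347324   34.7383077 ] [-3.13997075e+00 -2.14877002e-05  1.69949305e+00] 24.547057003101187 [ 1.05571795 -0.14527622 -1.38101963]
tip,elbow pred top [[237.91968451 284.56858114]
 [235.87750883 284.10475131]] side [[275.96201163 197.77573903]
 [275.32330261 188.45856135]]Traceback (most recent call last):
  File "<stdin>", line 13, in <module>
  File "<stdin>", line 11, in mk
IndexError: index 2792 is out of bounds for axis 0 with size 480
```

```bash
python3 - <<'E'
from h import *
s=monitor.get_state()
a=load('t3');b=load('s3');w=load('w3')
X=np.array(s['eef_pos']);d=np.array([np.cos(s['orientation'][2]),np.sin(s['orientation'][2])])
tip=np.array([*(X[:2]+225*d),51]);elb=tip+[0,0,27]
v=np.array([-.155,.988]); L=np.array([501,352.]);n=np.array([.988,.155])
pk=[[*(L+v*f+n*g),30] for f in (8.9,71.5) for g in (-23,23)]
def mk(c,P):
    im=c['img'][:,:,::-1].copy()
    for p in proj(c,P):
        if 0<p[0]<639 and 0<p[1]<479: im[int(round(p[1])),int(round(p[0]))]=(255,0,255)
    return im
A=mk(a,[tip,elb]+pk);B=mk(b,[tip,elb]+pk);W=mk(w,[tip,elb])
m=np.zeros((600,800,3),np.uint8)
m[:300,:400]=cv2.resize(A[215:365,60:260],(400,300)); m[:300,400:]=cv2.resize(B[100:250,200:400],(400,300)); m[300:,:400]=cv2.resize(W,(400,300))
m[300:,400:]=cv2.resize(A[160:310,220:420],(400,300))
cv2.imwrite('pics/m3.png',m)
E
```

```text
(no output)
```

View pics/m3.png

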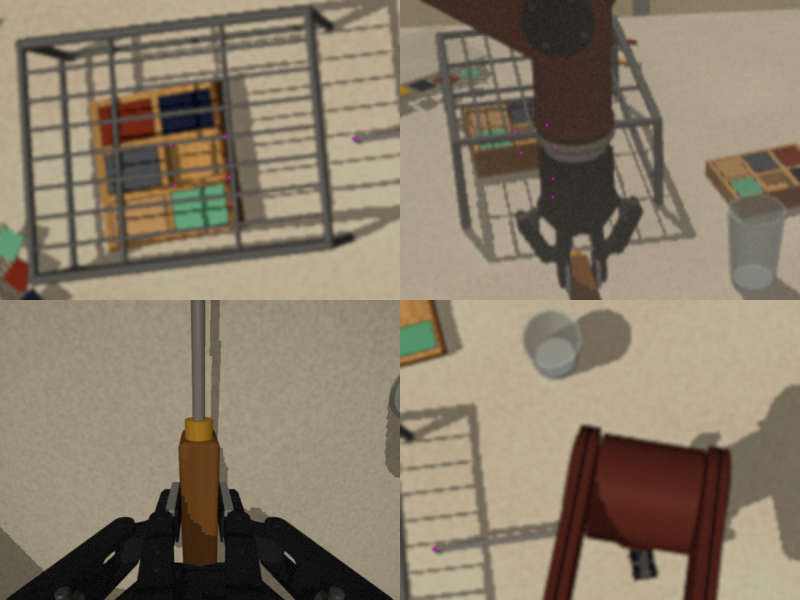

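The overhead crop (top left) shows the hook tip at (356,139) right on my predicted mark. The predicted pocket corners fall on the empty pocket, centred near (200,161). Going in, then down.

>>> move_arm([
  [[-5,38,0],0],
  [[-10,77,0],0],
  [[-15,115,0],0],
  [[-20,152,0],0],
  [[-22,169,0],0],
])

```text
clock: 7.32
eef_pos: [524.5, 154.0, 35.5]
orientation: [-3.141, 0.0, 1.7]
force: [0.6, -0.5, -1.1]
width: 24.4
```

>>> move_arm([
  [[0,0,0],0],
  [[0,0,-9],0],
  [[0,0,-18],0],
  [[0,0,-27],0],
  [[0,0,-28],0],
])

```text
clock: 7.95
eef_pos: [523.9, 152.7, 6.1]
orientation: [-3.139, 0.0, 1.699]
force: [0.0, 0.0, -1.3]
width: 24.4
```

```bash
python3 - <<'E'
from h import *
s=monitor.get_state();print(s['eef_pos'],s['orientation'],s['width'],s['force'])
a=cap('top','t4');b=cap('side','s4')
X=np.array(s['eef_pos']);d=np.array([np.cos(s['orientation'][2]),np.sin(s['orientation'][2])])
print(X[:2]+225*d)
m=np.zeros((500,800,3),np.uint8)
m[:500,:]=cv2.resize(a['img'][210:335,60:260],(800,500),interpolation=cv2.INTER_CUBIC)
cv2.imwrite('pics/m4.png',m[:,:,::-1])
E
```

```text
[523.9199045  152.74030733   6.13780772] [-3.13923043e+00  8.17787721e-05  1.69912187e+00] 24.43708739175832 [ 0.01803894  0.02690639 -1.3309729 ]
[495.12583619 375.89026057]
```

View pics/m4.png

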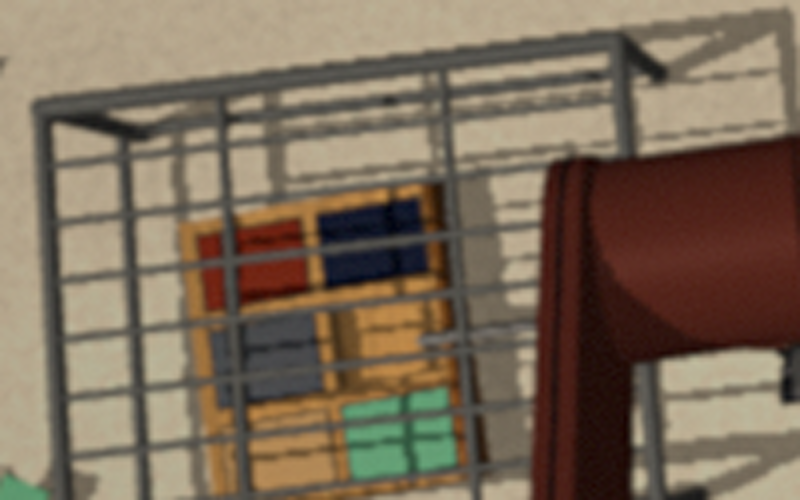

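The tip is at (425,340), inside the empty pocket just behind the lip (lip at about x=455). Pulling along the shelf axis.

>>> move_arm([
  [[1,-10,0],0],
  [[3,-25,0],0],
  [[5,-45,0],0],
  [[7.5,-67,0],0],
  [[10,-90,0],0],
])

```text
clock: 8.68
eef_pos: [534.9, 62.4, 7.7]
orientation: [3.141, -0.001, 1.7]
force: [0.3, 5.8, -1.3]
width: 24.6
```

>>> move_arm([
  [[2.5,-23,0],0],
  [[5,-46,0],0],
  [[7.5,-69,0],0],
  [[10,-92,0],0],
  [[12.5,-112,0],0],
])

```text
clock: 9.3
eef_pos: [547.0, -49.9, 7.5]
orientation: [-3.141, -0.001, 1.699]
force: [-1.4, 4.5, -1.5]
width: 24.5
```

>>> move_arm([
  [[2,-18,0],0],
  [[4,-34,0],0],
  [[5.5,-48,0],0],
  [[6.5,-58,0],0],
  [[6.5,-58,0],0],
])

```text
clock: 9.93
eef_pos: [554.3, -108.1, 7.8]
orientation: [3.141, 0.002, 1.699]
force: [-1.2, -0.2, -0.5]
width: 24.1
```

```bash
python3 - <<'E'
from h import *
s=monitor.get_state();print(s['eef_pos'],s['orientation'],s['width'],s['force'])
a=cap('top','t5')
hsv=cv2.cvtColor(a['img'],cv2.COLOR_RGB2HSV)
np.set_printoptions(precision=1,suppress=True)
# mint patch
m=cv2.inRange(hsv,(65,60,60),(90,255,255)); n,l,st,ce=cv2.connectedComponentsWithStats(m)
for i in range(1,n):
    if st[i,4]>40: print('mint',st[i],ce[i],onz(a,ce[i],30))
E
```

```text
[ 554.33036034 -108.07969289    7.75246644] [3.14104353e+00 1.58799458e-03 1.69932505e+00] 24.135883402572322 [-1.21989486 -0.19313762 -0.48345242]
mint [217 171  21  17 231] [226.9 178.9] [767.4 241.8  30. ]
mint [603 203  31  23 607] [617.9 214.2] [ 679.8 -671.1   30. ]
mint [260 295  28  22 469] [273.5 305.6] [469.9 128.4  30. ]
mint [ 57 329  15  16 142] [ 63.8 336.6] [400.6 606.   30. ]
```

The tray is out: mint now at y≈128, so the lip is about 130 mm beyond the front edge. I'll lift the hook out and lay it down nearer the robot.

>>> move_arm([
  [[0,4,0],0],
  [[0,4,15],0],
  [[0,4,30],0],
  [[0,4,45],0],
  [[-40,-2,45],0],
])

```text
clock: 10.6
eef_pos: [517.6, -109.7, 56.1]
orientation: [3.135, 0.003, 1.701]
force: [0.4, -0.7, -1.1]
width: 24.3
```

>>> move_arm([
  [[-40,0,0],0],
  [[-80,0,0],0],
  [[-114,0,0],0],
  [[-114,0,-25],0],
  [[-114,0,-45],0],
])

```text
clock: 11.22
eef_pos: [400.6, -109.2, 8.5]
orientation: [3.139, 0.002, 1.699]
force: [0.3, -0.9, -0.9]
width: 24.4
```

>>> move_arm([
  [[0,0,-8],0],
  [[0,0,-15],0],
  [[0,0,-20],0],
  [[0,0,-20],0],
])

```text
clock: 11.72
eef_pos: [399.9, -108.6, -12.5]
orientation: [-3.141, -0.0, 1.7]
force: [-0.7, 0.6, -1.5]
width: 24.6
```

>>> move_arm([
  [[0,0,-1],0],
  [[0,0,-2],0],
  [[0,0,-2],0],
])

```text
clock: 12.1
eef_pos: [400.2, -108.9, -14.1]
orientation: [3.141, 0.0, 1.7]
force: [-0.3, -0.6, 1.8]
width: 24.5
```

>>> move_arm([
  [[0,0,0],0],
  [[0,0,0],0],
  [[0,0,0],0],
  [[0,0,0],0],
], claw=60)

```text
clock: 12.6
eef_pos: [399.9, -108.6, -14.5]
orientation: [-3.142, -0.0, 1.7]
force: [-0.0, -0.0, 0.8]
width: 59.7
```

>>> move_arm([
  [[0,0,30],0],
  [[0,0,70],0],
  [[0,0,115],0],
  [[0,-40,155],0],
  [[20,-80,165],0],
])

```text
clock: 13.22
eef_pos: [421.6, -190.5, 154.3]
orientation: [3.137, 0.004, 1.701]
force: [0.2, -0.2, 0.1]
width: 59.9
```

```bash
python3 - <<'E'
from h import *
s=monitor.get_state();print(s['eef_pos'],s['orientation'],s['width'],s['force'])
cap('top','t6')
# ideal grasp: block centre from measured right corners z68 (file yaw -0.17)
np.set_printoptions(precision=1,suppress=True)
y=-.17; ex=np.array([np.cos(y),np.sin(y)]);ey=np.array([-np.sin(y),np.cos(y)])
for n,c in [('plum',(537.7,-336.9)),('must',(600.8,-347.6)),('green',(477.5,-326.4))]:
    print(n,np.array(c)-9*ex+22*ey)
f=np.array([[629.4,-295.7],[622.1,-357.7],[444.6,-264.8],[434.9,-326.9]]);print('file centre',f.mean(0))
E
```

```text
[ 421.55692581 -190.47919472  154.25094272] [3.13685516 0.0042464  1.70063282] 59.88797628378486 [ 0.18786713 -0.21427647  0.05284447]
plum [ 532.6 -313.7]
must [ 595.7 -324.4]
green [ 472.4 -303.2]
file centre [ 532.8 -311.3]
```

The hook is down. The plum block sits at the file centre, about (532.7,-312.5), which agrees with the file corners. Moving over it, then down and grip.

>>> move_arm([
  [[28,-31,0],-0.1],
  [[56,-62,0],-0.2],
  [[85,-93,-10],-0.295],
  [[112.8,-123.8,-30],-0.295],
  [[112.8,-123.8,-50],-0.295],
], claw=50)

```text
clock: 13.9
eef_pos: [533.5, -314.0, 98.8]
orientation: [-3.141, -0.0, 1.404]
force: [-0.2, 1.0, -0.7]
width: 49.7
```

>>> move_arm([
  [[0,0,0],0],
  [[0,0,0],0],
  [[0,0,-20],0],
  [[0,0,-45],0],
  [[0,0,-60],0],
])

```text
clock: 14.52
eef_pos: [531.8, -311.5, 38.9]
orientation: [-3.14, -0.001, 1.405]
force: [-0.8, -0.2, 0.2]
width: 49.7
```

```bash
python3 - <<'E'
from h import *
s=monitor.get_state();print(s['eef_pos'],s['orientation'],s['width'],s['force'])
a=cap('wrist','w7');b=cap('side','s7')
m=np.zeros((600,800,3),np.uint8); m[:300,:400]=cv2.resize(a['img'],(400,300)); m[:600,400:]=cv2.resize(b['img'][270:420,235:335],(400,600),interpolation=cv2.INTER_CUBIC)
t=load('t6')['img'];m[300:,:400]=cv2.resize(t[205:355,200:400],(400,300),interpolation=cv2.INTER_CUBIC)
cv2.imwrite('pics/m7.png',m[:,:,::-1])
E
```

```text
[ 531.82672769 -311.54274027   38.87847445] [-3.14021927e+00 -7.34337745e-04  1.40508727e+00] 49.7328640851242 [-0.75466158 -0.15432558  0.17516219]
```

View pics/m7.png

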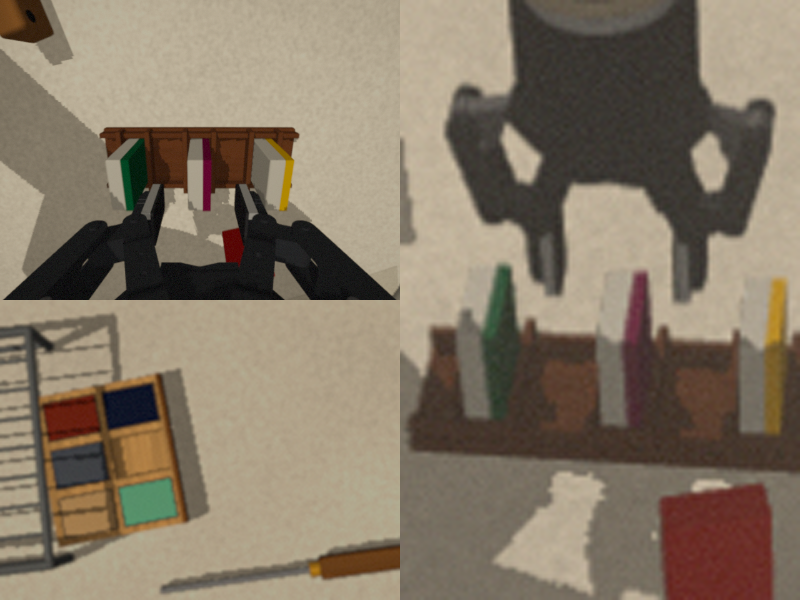

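The wrist view has the plum block at (199,173), centred between the fingers (150–245). The lower-left crop shows the tray well out, with the hook lying clear at its side. Down and grip.

>>> move_arm([
  [[0,0,-14],0],
  [[0,0,-28],0],
  [[0,0,-28],0],
])

```text
clock: 15.0
eef_pos: [531.6, -311.7, 10.8]
orientation: [-3.139, -0.001, 1.405]
force: [0.3, 0.3, 0.3]
width: 49.7
```

>>> move_arm([
  [[0,0,0],0],
  [[0,0,0],0],
  [[0,0,0],0],
  [[0,0,0],0],
], claw=8, squeeze=40)

```text
clock: 15.5
eef_pos: [533.2, -312.8, 13.2]
orientation: [3.14, 0.001, 1.405]
force: [0.2, -0.5, 2.5]
width: 17.0
```

>>> move_arm([
  [[0,0,10],0],
  [[0,0,25],0],
  [[0,0,45],0],
  [[0,0,65],0],
  [[0,0,80],0],
])

```text
clock: 16.12
eef_pos: [533.4, -313.0, 95.0]
orientation: [3.139, 0.001, 1.405]
force: [0.3, -0.4, -0.8]
width: 17.2
```

>>> move_arm([
  [[0,20,0],-0.18],
  [[1,45,0],-0.36],
  [[3,75,0],-0.54],
  [[4,105,0],-0.72],
  [[5,130,0],-0.9],
])

```text
clock: 16.75
eef_pos: [537.8, -181.4, 93.2]
orientation: [3.141, -0.0, 0.499]
force: [0.2, -0.1, 0.4]
width: 16.9
```

>>> move_arm([
  [[1,20,0],-0.17],
  [[2,32,-20],-0.335],
  [[2,32,-55],-0.335],
  [[2,32,-75],-0.335],
  [[2,32,-80],-0.335],
])

```text
clock: 17.38
eef_pos: [538.6, -149.9, 11.4]
orientation: [-3.14, 0.002, 0.17]
force: [0.7, -1.5, -0.1]
width: 16.6
```

>>> move_arm([
  [[0,0,-4],0],
  [[0,0,-7],0],
  [[0,0,-7],0],
  [[0,0,-7],0],
])

```text
clock: 17.88
eef_pos: [540.1, -150.6, 6.0]
orientation: [3.141, -0.001, 0.17]
force: [-0.1, 0.4, -0.8]
width: 16.8
```

>>> move_arm([
  [[0,0,-1],0],
  [[0,0,-2],0],
  [[0,0,-2],0],
])

```text
clock: 18.25
eef_pos: [540.3, -150.7, 5.1]
orientation: [3.141, -0.001, 0.17]
force: [-3.3, 1.5, 10.0]
width: 16.8
```

>>> move_arm([
  [[0,0,0],0],
  [[0,0,0],0],
  [[0,0,0],0],
  [[0,0,0],0],
], claw=50)

```text
clock: 18.75
eef_pos: [539.5, -150.4, 3.3]
orientation: [-3.141, 0.0, 0.17]
force: [0.4, -0.0, 0.1]
width: 49.8
```

>>> move_arm([
  [[0,0,15],0],
  [[0,0,35],0],
  [[0,0,60],0],
  [[0,0,60],0],
])

```text
clock: 19.25
eef_pos: [542.1, -151.5, 66.8]
orientation: [3.138, -0.005, 0.17]
force: [1.4, -0.7, 0.0]
width: 49.7
```

The block stands released. I'll close the fingers, go round to the plum side, and tip it over toward +y.

>>> move_arm([
  [[3,-20,0],0],
  [[7.5,-45,0],0],
  [[7.5,-45,0],0],
  [[7.5,-45,-25],0],
  [[7.5,-45,-45],0],
], claw=0)

```text
clock: 19.88
eef_pos: [546.5, -195.7, 16.8]
orientation: [-3.141, 0.001, 0.169]
force: [1.0, -0.0, -0.5]
width: 0.1
```

>>> move_arm([
  [[-2,11,0],0],
  [[-3.5,20,0],0],
  [[-4,25,0],0],
  [[-5,30,0],0],
  [[-6,35,0],0],
])

```text
clock: 20.5
eef_pos: [541.6, -160.2, 19.1]
orientation: [3.141, -0.001, 0.17]
force: [0.2, 0.1, 0.7]
width: 0.1
```

>>> move_arm([
  [[-1,5,0],0],
  [[-1.6,10,0],0],
  [[-1.6,10,0],0],
  [[-1.6,10,40],0],
  [[-1.6,10,80],0],
])

```text
clock: 21.12
eef_pos: [539.0, -150.4, 98.8]
orientation: [-3.141, 0.001, 0.17]
force: [1.0, -0.6, 1.1]
width: 0.0
```

>>> move_arm([
  [[0,-15,50],0.18],
  [[0,-30,70],0.36],
  [[0,-30,70],0.54],
  [[0,-30,70],0.72],
  [[0,-30,70],0.9],
], claw=60)

```text
clock: 21.75
eef_pos: [539.5, -180.7, 168.5]
orientation: [3.142, 0.0, 1.075]
force: [-0.5, -0.2, 0.5]
width: 60.1
```

>>> move_arm([
  [[0,0,0],0.18],
  [[0,0,0],0.36],
  [[0,0,0],0.54],
  [[0,0,0],0.67],
  [[0,0,0],0.67],
])

```text
clock: 22.38
eef_pos: [539.5, -180.6, 168.4]
orientation: [-3.141, 0.0, 1.738]
force: [-0.1, 0.5, -0.8]
width: 60.2
```

```bash
python3 - <<'E'
from h import *
s=monitor.get_state();print(s['eef_pos'],s['orientation'],s['width'],s['force'])
a=cap('wrist','w8');t=cap('top','t8');b=cap('side','s8')
m=np.zeros((600,800,3),np.uint8); m[:480,:640]=a['img']; 
m[480:600,:320]=cv2.resize(t['img'][230:290,320:480],(320,120)); 
m[480:600,320:560]=cv2.resize(b['img'][225:325,200:400],(240,120))
cv2.imwrite('pics/m8.png',m[:,:,::-1])
E
```

```text
[ 539.53754237 -180.59827005  168.42107336] [-3.14142438e+00  6.40947586e-06  1.73842041e+00] 60.17175212617483 [-0.14608511  0.48164247 -0.78399828]
```

View pics/m8.png

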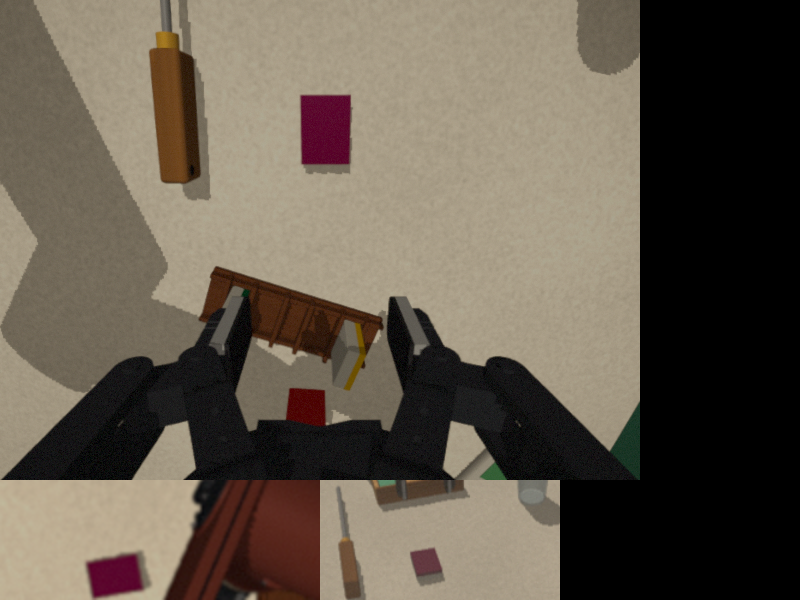

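The block lies flat with its plum side up, at (326,130) in the wrist view. The mustard and green blocks are still standing. I'll fit the rectangle by code.

```bash
cat >> h.py <<'E'
def plum(c):
    hsv=cv2.cvtColor(c['img'],cv2.COLOR_RGB2HSV)
    m=cv2.inRange(hsv,(150,110,50),(174,255,255)); n,l,st,ce=cv2.connectedComponentsWithStats(m)
    i=1+np.argmax(st[1:,4]); cn=cv2.findContours((l==i).astype(np.uint8),0,1)[0][0]
    return st[i],cv2.boxPoints(cv2.minAreaRect(cn)),ce[i]
E
python3 - <<'E'
from h import *
np.set_printoptions(precision=2,suppress=True)
w=load('w8');t=load('t8');s=load('s8')
C=[]
for c,n in [(w,'w'),(t,'t'),(s,'s')]:
    st,b,ce=plum(c); C.append((c,ce)); X=np.array([onz(c,p,18)[:2] for p in b]); print(n,st,ce,'centre@18',onz(c,ce,18)[:2],'sides',np.linalg.norm(np.roll(X,-1,0)-X,axis=1),'ang',[float(np.arctan2(*(d[::-1]))) for d in (np.roll(X,-1,0)-X)])
print('tri w+t',tri(C[:2]),'w+s',tri([C[0],C[2]]),'all',tri(C))
E
```

```text
w [ 301   95   49   69 3285] [325.14 129.2 ] centre@18 [ 533.7  -109.88] sides [41.79 58.81 44.08 58.8 ] ang [0.16963646391560702, -1.3773591118882988, -2.9721223200799995, 1.7253323007240053]
t [364 268  27  21 427] [377.1  277.52] centre@18 [ 534.27 -111.03] sides [57.22 40.63 56.96 40.6 ] ang [-1.3929067122032073, -2.9801904193904596, 1.7482666889825582, 0.16761770866132558]
s [183 147   3   3   5] [184.  147.8] centre@18 [249.79 567.69] sides [ 4.74 14.01  4.7  13.97] ang [0.8260830757032885, -1.2586701609720174, -2.3197813777077267, 1.884680965937874]
tri w+t (array([ 533.39, -109.37,   34.27]), [np.float64(0.044770853951098484), np.float64(0.044770853951121015)]) w+s (array([ 448.89, -113.22,  373.68]), [np.float64(78.44631427830926), np.float64(78.44631427830923)]) all (array([470.67, -96.34, 367.47]), [np.float64(55.59463310775737), np.float64(50.3821693005131), np.float64(102.81145484865289)])
```

```bash
cat >> h.py <<'E'
def patch(c,kind,zone=None):
    hsv=cv2.cvtColor(c['img'],cv2.COLOR_RGB2HSV)
    lo,hi={'mint':((65,60,60),(90,255,255)),'navy':((108,110,15),(135,255,120)),'brick':((0,140,50),(8,255,200))}[kind]
    m=cv2.inRange(hsv,lo,hi)
    if zone is not None:
        z=np.zeros_like(m); x0,y0,x1,y1=zone; z[y0:y1,x0:x1]=1; m=m*z
    n,l,st,ce=cv2.connectedComponentsWithStats(m)
    i=1+np.argmax(st[1:,4]); cn=cv2.findContours((l==i).astype(np.uint8),0,1)[0][0]
    r=cv2.minAreaRect(cn); return st[i],r[0],cv2.boxPoints(r)
E
python3 - <<'E'
from h import *
np.set_printoptions(precision=2,suppress=True)
b=load('s7')
for p in [(272.5,343.75),(305.5,345)]:
    o,d=ray(b,p)
    for y in (-300,-311.5,-322.5): print('tip',o+d*(y-o[1])/d[1])
t=load('t8')
P=[]
for k in ('mint','navy'):
    st,c,bx=patch(t,k,(200,215,330,345)); X=np.array([onz(t,p,30)[:2] for p in bx]);d=np.roll(X,-1,0)-X
    print(k,st,onz(t,c,30),np.linalg.norm(d,axis=1),np.arctan2(d[:,1],d[:,0])); P.append(onz(t,c,30)[:2])
d=P[1]-P[0];print('pocket',(P[0]+P[1])/2,'spacing',np.linalg.norm(d),'ang',np.arctan2(d[1],d[0]))
E
```

```text
tip [ 499.68 -300.     65.14]
tip [ 500.2  -311.5    77.07]
tip [ 500.69 -322.5    88.48]
tip [ 558.32 -300.     55.98]
tip [ 557.94 -311.5    68.05]
tip [ 557.58 -322.5    79.6 ]
mint [260 295  28  22 469] [469.85 128.33  30.  ] [58.17 41.97 57.9  41.95] [-1.39 -2.95  1.75  0.2 ]
navy [252 248  26  21 399] [579.56 150.22  30.  ] [55.51 38.46 55.28 38.43] [-1.37 -2.94  1.77  0.21]
pocket [524.7  139.27] spacing 111.87387113483788 ang 0.19694427003955214
```

>>> move_arm([
  [[-1,25,-20],0],
  [[-3,50,-50],0],
  [[-5.6,70.4,-90],0],
  [[-5.6,70.4,-130],0],
  [[-5.6,70.4,-160],0],
], claw=60)

```text
clock: 23.15
eef_pos: [533.3, -109.4, 6.8]
orientation: [-3.14, -0.001, 1.739]
force: [0.8, -0.4, 0.9]
width: 60.1
```

>>> move_arm([
  [[0,0,-14],0],
  [[0,0,-26],0],
  [[0,0,-28],0],
  [[0,0,-28],0],
])

```text
clock: 23.65
eef_pos: [534.8, -110.4, -18.7]
orientation: [3.14, 0.001, 1.74]
force: [0.0, -0.5, -0.2]
width: 60.0
```

>>> move_arm([
  [[0,0,-3],0],
  [[0,0,-5],0],
  [[0,0,-5],0],
])

```text
clock: 24.02
eef_pos: [533.9, -110.0, -24.5]
orientation: [-3.141, -0.0, 1.74]
force: [-1.1, -0.2, 0.1]
width: 60.0
```

>>> move_arm([
  [[0,0,-3],0],
  [[0,0,-3],0],
])

```text
clock: 24.28
eef_pos: [533.7, -110.0, -27.8]
orientation: [-3.141, -0.0, 1.74]
force: [-0.3, -0.4, 0.7]
width: 59.5
```

>>> move_arm([
  [[0,0,-3],0],
  [[0,0,-3],0],
])

```text
clock: 24.52
eef_pos: [533.7, -109.9, -30.8]
orientation: [-3.141, -0.0, 1.74]
force: [0.9, 0.7, -0.0]
width: 60.1
```

>>> move_arm([
  [[0,0,-2],0],
  [[0,0,-2],0],
])

```text
clock: 24.78
eef_pos: [533.8, -110.0, -32.7]
orientation: [-3.141, -0.0, 1.74]
force: [-0.3, -0.0, 0.4]
width: 60.1
```

>>> move_arm([
  [[0,0,-2],0],
  [[0,0,-2],0],
])

```text
clock: 25.02
eef_pos: [533.9, -110.0, -34.7]
orientation: [-3.141, -0.0, 1.74]
force: [0.3, -0.2, -0.4]
width: 60.1
```

>>> move_arm([
  [[0,0,-2],0],
  [[0,0,-2],0],
])

```text
clock: 25.28
eef_pos: [533.8, -110.0, -36.7]
orientation: [-3.141, -0.0, 1.74]
force: [-0.6, -0.1, -1.0]
width: 59.7
```

>>> move_arm([
  [[0,0,-1.5],0],
  [[0,0,-1.5],0],
])

```text
clock: 25.52
eef_pos: [533.9, -110.0, -38.1]
orientation: [-3.141, -0.0, 1.74]
force: [-0.4, -0.0, -0.0]
width: 59.9
```

>>> move_arm([
  [[0,0,5],0],
  [[0,0,9],0],
  [[0,0,9],0],
])

```text
clock: 25.9
eef_pos: [534.6, -110.3, -28.3]
orientation: [3.14, 0.001, 1.74]
force: [-0.5, 0.3, -0.5]
width: 59.8
```

>>> move_arm([
  [[0,0,0],0],
  [[0,0,0],0],
  [[0,0,0],0],
  [[0,0,0],0],
], claw=30, squeeze=40)

```text
clock: 26.4
eef_pos: [534.4, -110.2, -28.5]
orientation: [3.141, 0.0, 1.74]
force: [-1.3, 0.1, 4.2]
width: 42.6
```

>>> move_arm([
  [[0,0,15],0],
  [[0,0,40],0],
  [[0,0,80],0],
  [[0,0,120],0],
  [[0,0,120],0],
])

```text
clock: 27.02
eef_pos: [537.0, -111.1, 95.7]
orientation: [3.135, 0.004, 1.74]
force: [0.8, 0.4, -1.0]
width: 42.5
```

```bash
python3 - <<'E'
from h import *
s=monitor.get_state();print(s['eef_pos'],s['orientation'],s['width'],s['force'])
cap('side','s9');w=cap('wrist','w9');t=cap('top','t9')
st,b,ce=plum(w);print(st,ce,b)
E
```

```text
[ 537.03317251 -111.1192392    95.65409617] [3.13464041 0.00395692 1.7398423 ] 42.474799485734245 [ 0.75292452  0.43076267 -0.97952201]
[  266   247   107   126 12552] [319.21406947 307.8818515 ] [[266. 247.]
 [372. 247.]
 [372. 372.]
 [266. 372.]]
```

Holding the block flat at width 42.5. Moving to a viewing pose in front of the tray, with the same geometry as the block measurement.

>>> move_arm([
  [[0,40,20],0],
  [[1,80,40],0],
  [[2,120,60],0],
  [[3,160,80],0],
  [[3,180,84],0],
])

```text
clock: 27.8
eef_pos: [536.8, 71.7, 174.8]
orientation: [-3.141, -0.0, 1.742]
force: [-0.1, -0.4, -0.6]
width: 42.5
```

>>> move_arm([
  [[0,0,0],0],
  [[0,0,0],0],
  [[0,0,0],0],
])

```text
clock: 28.18
eef_pos: [536.5, 68.8, 173.9]
orientation: [-3.14, -0.0, 1.738]
force: [-0.6, 0.2, -0.7]
width: 42.3
```

```bash
cat >> h.py <<'E'
def tray(c,zone=None,z=30):
    P=[]
    for k in ('mint','navy'):
        st,ce,bx=patch(c,k,zone); X=np.array([onz(c,p,z)[:2] for p in bx]);d=np.roll(X,-1,0)-X
        print(k,st,onz(c,ce,z)[:2],np.linalg.norm(d,axis=1),np.arctan2(d[:,1],d[:,0])); P.append(onz(c,ce,z)[:2])
    d=P[1]-P[0];print('pocket',(P[0]+P[1])/2,'spacing',np.linalg.norm(d),'ang',np.arctan2(d[1],d[0]))
E
python3 - <<'E'
from h import *
np.set_printoptions(precision=2,suppress=True)
s=monitor.get_state();print(s['eef_pos'],s['orientation'],s['width'],s['force'])
w=cap('wrist','w10')
tray(w,(0,0,640,240))
st,b,ce=plum(w);print(st,ce)
E
```

```text
[536.49  68.82 173.9 ] [-3.14 -0.    1.74] 42.29713600283537 [-0.57  0.16 -0.71]
mint [ 227   94   55   72 3569] [468.96 129.12] [44.   60.75 46.55 61.17] [ 0.21 -1.38 -2.92  1.72]
navy [ 358   91   52   72 3245] [580.2  150.69] [43.57 60.25 46.05 60.  ] [ 0.18 -1.33 -2.97  1.77]
pocket [524.58 139.9 ] spacing 113.3068970658274 ang 0.19153724448881568
[  266   247   107   126 12553] [319.16 307.82]
```

```bash
python3 - <<'E'
from h import *
np.set_printoptions(precision=2,suppress=True)
w=load('w10'); H=np.array(w['hand_eye'])
c=dict(w); W=np.linalg.inv(H); c['R']=W[:3,:3]; c['t']=W[:3,3]
for z in (-44,-46.5,-49):
    print(z,[onz(c,p,z)[:2] for p in [(266,247),(372.5,247),(266,372.5),(372.5,372.5)]])
for cc in (c,):
    print(proj(c,[[30,-22,-46.5],[30,22,-46.5],[-30,-22,-46.5],[-30,22,-46.5]]))
m=cv2.inRange(cv2.cvtColor(w['img'],cv2.COLOR_RGB2HSV),(150,110,50),(174,255,255))
for v in (248,255,265,290,310,340,365,371): 
    u=np.where(m[v])[0]; print(v,u.min(),u.max())
E
```

```text
-44 [array([ 30.57, -21.13]), array([30.64, 22.72]), array([-32.58, -24.21]), array([-32.49,  26.02])]
-46.5 [array([ 31.49, -20.73]), array([31.56, 22.32]), array([-30.51, -23.76]), array([-30.42,  25.56])]
-49 [array([ 32.42, -20.34]), array([32.49, 21.92]), array([-28.44, -23.31]), array([-28.35,  25.1 ])]
[[263.05 250.45]
 [371.52 250.62]
 [269.74 371.62]
 [364.86 371.79]]
248 267 370
255 266 372
265 266 371
290 268 370
310 271 368
340 272 367
365 272 366
371 272 366
```

>>> move_arm([
  [[0,6,-10],0.013],
  [[0,10,-25],0.025],
  [[0,10,-25],0.025],
  [[0,10,-25],0.025],
  [[0,10,-25],0.025],
])

```text
clock: 28.85
eef_pos: [537.4, 79.9, 150.5]
orientation: [3.141, 0.0, 1.765]
force: [0.0, 0.0, 0.3]
width: 42.6
```

```bash
python3 - <<'E'
from h import *
np.set_printoptions(precision=2,suppress=True)
for i in range(4):
    s=monitor.get_state();print(s['eef_pos'],s['orientation'])
    w=cap('wrist','w11%d'%i)
    tray(w,(0,0,640,245))
t=load('t9'); tray(t,(200,215,330,345))
a=load('w10');b=load('w110')
for k in ('mint','navy'): print(k,tri([(a,patch(a,k,(0,0,640,240))[1]),(b,patch(b,k,(0,0,640,245))[1])]))
E
```

```text
[537.4   79.91 150.48] [3.14 0.   1.76]
mint [ 220  105   57   75 4026] [468.89 129.2 ] [44.94 59.44 47.7  59.77] [ 0.19 -1.41 -2.95  1.68]
navy [ 358  105   57   75 3627] [579.98 151.05] [60.51 43.68 60.91 46.41] [ 1.76  0.17 -1.33 -2.98]
pocket [524.44 140.13] spacing 113.21829713705425 ang 0.19419858432611622
[537.39  79.91 150.52] [3.14 0.   1.76]
mint [ 220  105   57   75 4029] [468.98 129.22] [43.96 60.69 46.72 61.09] [ 0.22 -1.38 -2.92  1.72]
navy [ 358  105   57   75 3621] [580.05 150.87] [60.09 43.76 60.48 46.48] [ 1.77  0.17 -1.33 -2.97]
pocket [524.52 140.05] spacing 113.16145005437103 ang 0.19251064575610094
[537.39  79.89 150.5 ] [3.14 0.   1.76]
mint [ 220  105   57   75 4030] [468.88 129.18] [44.94 59.45 47.7  59.77] [ 0.19 -1.41 -2.95  1.68]
navy [ 358  105   57   75 3641] [580.09 150.8 ] [60.04 43.81 60.42 46.52] [ 1.77  0.17 -1.33 -2.98]
pocket [524.49 139.99] spacing 113.29021748208251 ang 0.1920503813579117
[537.34  79.9  150.48] [3.14 0.   1.76]
mint [ 220  105   57   75 4026] [468.83 129.2 ] [44.94 59.44 47.7  59.77] [ 0.19 -1.41 -2.95  1.68]
navy [ 358  105   57   75 3621] [580.04 150.77] [59.94 43.75 60.32 46.47] [ 1.77  0.17 -1.33 -2.98]
pocket [524.44 139.98] spacing 113.28518007355349 ang 0.1915966501211337
mint [260 295  28  22 469] [469.85 128.33] [58.17 41.97 57.9  41.95] [-1.39 -2.95  1.75  0.2 ]
navy [252 248  26  21 395] [579.56 150.22] [55.51 38.46 55.28 38.43] [-1.37 -2.94  1.77  0.21]
pocket [524.7  139.27] spacing 111.87387113483788 ang 0.19694427003955214
mint (array([468.62, 129.01,  28.21]), [np.float64(0.041173388668727315), np.float64(0.04117338866879152)])
navy (array([582.09, 150.72,  19.04]), [np.float64(0.006589409448562232), np.float64(0.0065894094486161105)])
```

The readings are steady: pocket at (524.5,140.0), yaw 0.192, with the overhead camera within 0.8 mm. Moving above the pocket.

>>> move_arm([
  [[-4,20,0],0],
  [[-9,45,-20],0],
  [[-12.9,59.8,-60],0],
  [[-12.9,59.8,-100],0],
  [[-12.9,59.8,-135],0],
])

```text
clock: 29.68
eef_pos: [523.4, 141.1, 13.7]
orientation: [-3.141, -0.0, 1.766]
force: [-0.6, 0.0, -1.2]
width: 42.3
```

>>> move_arm([
  [[0,0,0],0],
  [[0,0,0],0],
  [[0,0,-4],0],
  [[0,0,-4],0],
  [[0,0,-4],0],
])

```text
clock: 30.3
eef_pos: [524.6, 139.8, 11.7]
orientation: [3.14, 0.0, 1.765]
force: [0.0, 0.3, -0.2]
width: 42.8
```

```bash
python3 - <<'E'
from h import *
s=monitor.get_state();print(s['eef_pos'],s['orientation'],s['force'],s['width'])
w=cap('wrist','w12');b=cap('side','s12')
m=np.zeros((600,800,3),np.uint8);m[:,:]=0
m[:480,:640]=w['img']
cv2.imwrite('pics/m12.png',w['img'][:,:,::-1])
hsv=cv2.cvtColor(w['img'],cv2.COLOR_RGB2HSV)
np.set_printoptions(precision=1,suppress=True)
for k in ('mint','navy'): print(k,patch(w,k)[0],patch(w,k)[2].tolist())
E
```

```text
[524.61466    139.75086649  11.68544475] [3.14045296e+00 4.89952611e-05 1.76459403e+00] [ 0.0143292   0.26117073 -0.17637955] 42.76739188284003
mint [ 156  230   97  109 8671] [[155.87371826171875, 230.07388305664062], [247.47982788085938, 224.06692504882812], [254.80975341796875, 335.8485412597656], [163.20364379882812, 341.8554992675781]]
navy [ 385  231   94  107 8066] [[381.9439697265625, 334.9149169921875], [388.57635498046875, 226.58631896972656], [478.4232177734375, 232.087158203125], [471.79083251953125, 340.415771484375]]
```

>>> move_arm([
  [[0,0,-4],0],
  [[0,0,-8],0],
  [[0,0,-10],0],
  [[0,0,-10],0],
])

```text
clock: 30.9
eef_pos: [523.8, 139.7, 0.6]
orientation: [-3.141, -0.0, 1.765]
force: [1.0, -0.6, 0.1]
width: 42.1
```

>>> move_arm([
  [[0,0,-2],0],
  [[0,0,-4],0],
  [[0,0,-4],0],
])

```text
clock: 31.28
eef_pos: [523.9, 139.7, -3.2]
orientation: [-3.141, -0.0, 1.765]
force: [-0.6, -0.7, -0.8]
width: 42.4
```

>>> move_arm([
  [[0,0,-2],0],
  [[0,0,-3],0],
  [[0,0,-3],0],
])

```text
clock: 31.65
eef_pos: [524.0, 139.7, -6.1]
orientation: [-3.141, -0.0, 1.765]
force: [0.7, -1.3, -1.1]
width: 42.3
```

No contact force with the block bottom about 7 mm below the mouth, so it is in the pocket. I'll release, then press with closed fingers.

>>> move_arm([
  [[0,0,0],0],
  [[0,0,0],0],
  [[0,0,0],0],
  [[0,0,0],0],
], claw=58)

```text
clock: 32.15
eef_pos: [524.2, 139.7, -5.9]
orientation: [3.141, -0.0, 1.765]
force: [-0.2, -0.5, -0.3]
width: 58.0
```

>>> move_arm([
  [[0,0,20],0],
  [[0,0,50],0],
  [[0,0,90],0],
  [[6,-35,130],0],
  [[13,-60,156],0],
])

```text
clock: 32.78
eef_pos: [538.1, 79.0, 152.5]
orientation: [3.139, 0.001, 1.765]
force: [0.5, -0.5, 0.5]
width: 58.1
```

>>> move_arm([
  [[0,0,0],0],
  [[0,0,0],0],
  [[0,0,0],0],
])

```text
clock: 33.15
eef_pos: [535.7, 80.5, 148.2]
orientation: [-3.139, -0.001, 1.766]
force: [0.5, 0.1, -1.2]
width: 58.1
```

```bash
python3 - <<'E'
from h import *
np.set_printoptions(precision=2,suppress=True)
s=monitor.get_state();print(s['eef_pos'],s['orientation'],s['force'],s['width'])
w=cap('wrist','w13'); tray(w,(0,0,640,245))
st,b,ce=plum(w); X=np.array([onz(w,p,30)[:2] for p in b]);d=np.roll(X,-1,0)-X
print('plum',st,ce,onz(w,ce,30),X.mean(0),np.linalg.norm(d,axis=1),np.arctan2(d[:,1],d[:,0]))
crop(w,160,40,480,240,2.5,'m13')
E
```

```text
[535.74  80.54 148.22] [-3.14 -0.    1.77] [ 0.49  0.08 -1.2 ] 58.06902291018252
mint [ 222  106   57   76 4095] [468.84 129.13] [44.7  59.96 47.48 60.32] [ 0.19 -1.41 -2.95  1.69]
navy [ 360  106   58   76 3596] [579.94 150.81] [60.71 43.43 61.09 46.17] [ 1.76  0.17 -1.34 -2.98]
pocket [524.39 139.97] spacing 113.19295020445385 ang 0.19275516086072436
plum [ 292  106   56   75 3981] [319.34 142.83] [524.4 140.6  30. ] [524.71 139.69] [43.62 59.04 46.28 59.07] [ 0.2  -1.35 -2.94  1.75]
```

Plum is centred within 0.7 mm of the pocket and matches the mint patch in size. I'll press it to seat it.

>>> move_arm([
  [[-7,30,0],0],
  [[-13,60,-20],0],
  [[-13,60,-70],0],
  [[-13,60,-115],0],
  [[-13,60,-140],0],
], claw=0)

```text
clock: 33.83
eef_pos: [521.0, 140.2, 6.2]
orientation: [-3.136, -0.001, 1.766]
force: [0.6, -0.2, -0.8]
width: 0.2
```

>>> move_arm([
  [[0,0,-4],0],
  [[0,0,-8],0],
  [[0,0,-8],0],
])

```text
clock: 34.2
eef_pos: [525.0, 139.9, 3.0]
orientation: [3.14, 0.0, 1.765]
force: [0.7, 0.7, -0.1]
width: -0.3
```

>>> move_arm([
  [[0,0,-2],0],
  [[0,0,-3],0],
  [[0,0,-3],0],
])

```text
clock: 34.58
eef_pos: [524.2, 139.7, -0.8]
orientation: [3.141, 0.0, 1.765]
force: [0.1, -0.3, -1.3]
width: 0.3
```

>>> move_arm([
  [[0,0,-1],0],
  [[0,0,-2],0],
  [[0,0,-2],0],
])

```text
clock: 34.95
eef_pos: [524.0, 139.7, -3.2]
orientation: [-3.141, -0.0, 1.765]
force: [0.6, -0.4, -0.3]
width: 0.2
```

>>> move_arm([
  [[0,0,-1],0],
  [[0,0,-2],0],
  [[0,0,-2],0],
])

```text
clock: 35.33
eef_pos: [524.0, 139.7, -5.1]
orientation: [-3.141, -0.0, 1.765]
force: [-0.2, -0.5, -0.6]
width: -0.1
```

>>> move_arm([
  [[0,0,-1],0],
  [[0,0,-1.5],0],
  [[0,0,-1.5],0],
])

```text
clock: 35.7
eef_pos: [524.0, 139.7, -6.6]
orientation: [-3.141, 0.0, 1.765]
force: [0.1, -0.3, -0.5]
width: -0.3
```

>>> move_arm([
  [[0,0,-1],0],
  [[0,0,-1.5],0],
  [[0,0,-1.5],0],
])

```text
clock: 36.08
eef_pos: [524.0, 139.7, -8.1]
orientation: [-3.141, -0.0, 1.765]
force: [-0.4, 1.0, 1.2]
width: 0.1
```

>>> move_arm([
  [[0,0,-1.5],0],
  [[0,0,-1.5],0],
])

```text
clock: 36.33
eef_pos: [524.0, 139.7, -9.7]
orientation: [-3.141, -0.0, 1.765]
force: [0.6, 0.3, -0.3]
width: -0.1
```

>>> move_arm([
  [[0,0,-1],0],
  [[0,0,-1],0],
])

```text
clock: 36.58
eef_pos: [524.1, 139.7, -9.8]
orientation: [-3.141, 0.0, 1.765]
force: [-2.9, 0.4, 7.6]
width: 0.2
```

Contact at 7.6 N. I'll press a bit harder, then lift away and check.

>>> move_arm([
  [[0,0,-1],0],
  [[0,0,-1.5],0],
  [[0,0,-1.5],0],
])

```text
clock: 36.95
eef_pos: [524.2, 139.8, -9.8]
orientation: [-3.141, 0.0, 1.765]
force: [-8.8, -1.7, 19.5]
width: -0.0
```

>>> move_arm([
  [[0,0,20],0],
  [[0,0,60],0],
  [[0,0,110],0],
  [[6,-35,140],0],
  [[13,-60,161],0],
])

```text
clock: 37.58
eef_pos: [538.0, 79.0, 151.2]
orientation: [3.139, 0.001, 1.765]
force: [0.3, -0.1, -0.7]
width: -0.1
```

>>> move_arm([
  [[0,0,0],0],
  [[0,0,0],0],
  [[0,0,0],0],
  [[0,0,0],0],
  [[0,0,0],0],
])

```text
clock: 38.2
eef_pos: [536.7, 80.2, 148.5]
orientation: [-3.141, -0.0, 1.765]
force: [-0.1, 0.5, 0.1]
width: 0.1
```

```bash
python3 - <<'E'
from h import *
np.set_printoptions(precision=2,suppress=True)
s=monitor.get_state();print(s['eef_pos'],s['orientation'],s['force'],s['width'])
w=cap('wrist','w14');t=cap('top','t14');b=cap('side','s14'); tray(w,(0,0,640,245))
st,bx,ce=plum(w); X=np.array([onz(w,p,30)[:2] for p in bx]);d=np.roll(X,-1,0)-X
print('plum',st,ce,onz(w,ce,30),X.mean(0),np.linalg.norm(d,axis=1),np.arctan2(d[:,1],d[:,0]))
m=np.zeros((600,800,3),np.uint8); m[:375,:400]=cv2.resize(w['img'][30:255,200:440],(400,375),interpolation=cv2.INTER_CUBIC)
m[:375,400:]=cv2.resize(t['img'][130:330,195:408],(400,375),interpolation=cv2.INTER_CUBIC)
m[375:,:400]=cv2.resize(t['img'][220:332,380:580],(400,225)); m[375:,400:]=cv2.resize(b['img'][300:420,200:413],(400,225))
cv2.imwrite('pics/m14.png',m[:,:,::-1])
E
```

```text
[536.72  80.18 148.46] [-3.14 -0.    1.77] [-0.12  0.48  0.08] 0.09012631100800052
mint [ 220  105   58   76 4094] [468.88 129.27] [44.16 61.01 46.97 61.43] [ 0.22 -1.38 -2.92  1.72]
navy [ 359  106   57   75 3587] [579.77 150.94] [60.5  43.29 60.89 46.01] [ 1.76  0.17 -1.33 -2.98]
pocket [524.33 140.1 ] spacing 112.98883136501797 ang 0.19299316306681102
plum [ 291  105   55   76 3971] [317.84 142.05] [524.33 140.56  30.  ] [524.69 139.42] [42.82 59.84 45.47 59.86] [ 0.2  -1.35 -2.95  1.74]
```

View pics/m14.png

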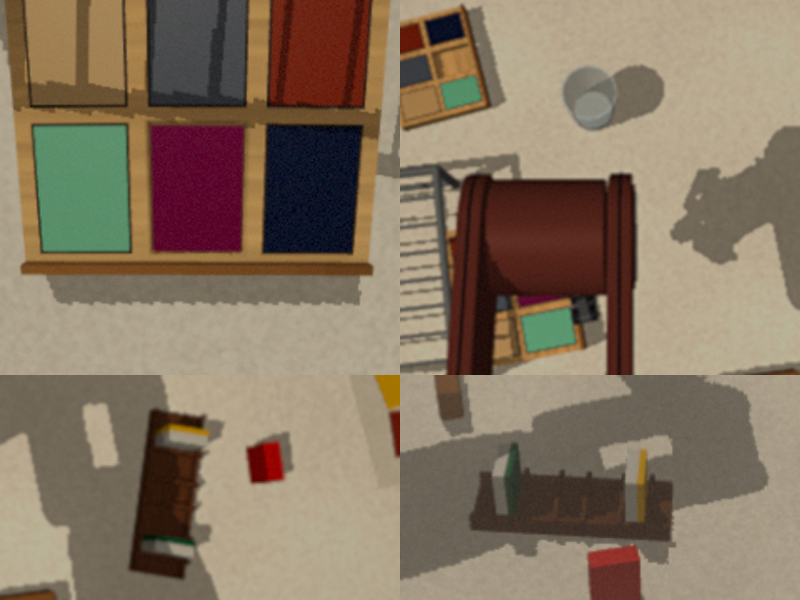

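The picture shows the plum face flush between mint and navy at (197,188). The other two blocks stand upright in the file, the tumbler is upright, and the arm touches nothing. The lip is about 127 mm out. Handing in.

```bash
python3 -c "
from bench import job; print(job.finish_job())"
```

```text
the job is handed in; nothing more can be done
None
```

The job is done and handed in at about 38 s of the 72 s allowed; `finish_job` gives no verdict.

**What I did:** I set the hook's tip in the tray's empty front pocket, behind the lip, and pulled the tray out until its lip was about 127 mm in front of the shelf. I then laid the hook on the desk beside the tray. I lifted the plum block from the middle slot, stood it on the desk and tipped it plum side up. I gripped it again flat, lowered it into the pocket and pressed it with about 20 N.

**Last checks:**
- **Block:** its face is within about 1 mm of the pocket centre. It looks flush and square beside the mint and navy blocks, and it stopped solidly when pressed. I did not measure its height directly.
- **Bystanders:** the mustard and green blocks and the tumbler are upright in the last pictures. I judged this by eye and did not measure how far they moved.
- **Hook:** the last full view of the hook, before the block was picked up, shows it on the desk clear of the tray.
- **Arm:** it hangs free and touches nothing.

**What failed or disagreed:**
- The real fingertips sit about 35–40 mm behind the stated TCP. My first grasp of the hook closed on air above the handle, and I corrected the height from the camera images and by feel.
- My two-view height checks for the block on the desk (34 mm, true 18) and the tray deck (28 and 19 mm, true 30) had too short a baseline to trust. I used the stated heights there. The sizes and spacings I measured agreed with them.

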